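Snap the lamp foot's split ring shut with the pliers

ROBOT

A 7-joint arm with a two-finger parallel gripper is mounted at the origin on a cart in front of the work surface, level with it; the furniture and walls round the work are solid. World frame = base frame: x ahead of the robot, y to its left, z up, the work surface at z = 0. Lengths are in m, angles in rad, forces in N, time in s.
With the tool pointing down it reaches from about 0.4 to 0.85 m from the base axis. Payload 4.5 kg.
Tool frame: the origin (TCP) lies between the finger pads; the fingertips stand 11 mm ahead of it and the grasp point (between the pads) lies 8 mm behind it (r.nose_length is the distance from the TCP to the fingertips, in m); z points along the fingers, y is the line along which they close (so a half turn about z gives the same grasp; the last joint's range is limited). The gripper opens to 88 mm and grips with 3 to 60 N. Pads are 18 mm wide; open, the fingers measure 123 mm over their backs; the gripper's body (75 mm by 187 mm) begins 45 mm behind the grasp point.
Start: joints at [1.157, 0.689, -0.195, 1.565, 0.157, 0.902, -0.215], TCP at [0.271, -0.563, 0.25] pointing down, gripper open.
Joint ranges: [-3.01, 3.01], [-0.46, 2.08], [-1.47, 1.51], [0.13, 2.56], [-1, 4.14], [0.04, 2.09], [-2.66, 2.66]. Speed limits (rad/s): [2.57, 2.57, 3.14, 3.14, 3.14, 3.14, 3.14].

INTERFACE

Orientations are given as a unit quaternion [x, y, z, w].
In Python, from plant import get_state, snapshot, camera_model, r gives the robot as it stands.
- The arm moves only by the shell command python3 -m inch 'ROWS' [FORCE]. ROWS is text: rows parted by semicolons, each of 7 numbers parted by spaces: the opening, from -1 (shut) to 1 (fully open), then the shift along the tool's x, y, z in m, then the turn, a rotation vector about the tool's x, y, z in rad. A call has 1 to 20 rows; each row shifts and turns the commanded pose from where the row before left it, along the tool's axes as they then stand; what a row does not reach is not made up. A row lasts 1/12 s, in which the tool goes at most 41.7 mm and 7.16 degrees, less where a joint would pass 70% of its speed; a pose out of reach is approached as far as the arm can. A call is refused whole if a number of a shift passes 0.0417 or a number of a turn 0.125, either way. A call with a gripper value outside its range is refused whole. The fingers move at their own pace and stop on an object; FORCE is the grip in N (left out, the last holds). Time passes only in rows, so rows that do not move let the fingers close. It gives the time, the measured TCP pose, the force, the opening and the grip force at its end, in the units of the state.
- get_state(): the state, without advancing time (a new reading comes with each control period).
- snapshot(name): name is "scene" or "top" or "wrist"; returns (picture, depth): 420x560x3 uint8, red, green, blue; 420x560 float32, m along the optical axis (not along the pixel's ray), 0 where there is no reading.
- camera_model(name): a dict with "intrinsics" (3x3 intrinsics, pixels), "view" (4x4, takes a point from world to camera coordinates). Camera axes: x right, y down, z forward; pixel columns grow to the right and rows downward; lengths in m; the calibration is good to about 2 mm. A picture is of the moment at which its call begins: read the wrist's pose just before it. camera_model takes no time and is no camera call; for the wrist camera it gives the pose at the moment of the call.
- r.finish_job(): hands the job in; it is judged then, once.
The state is a dict: "clock": time; "q": joint angles; "qd": joint speeds; "joint_torque": joint torques, N m; "tool_pos": TCP position; "eef_rot": TCP orientation; "contact_force": force on the tool from outside, world axes, zero at the start; "moment": the same for the moment, N m; "opening": opening from 0.0 (shut) to 1.0 (fully open); "finger_force": force on a finger pad.
Only numpy, scipy, OpenCV 4.12 (cv2) and the standard library are available. Lean on these libraries where they do the work, as an engineer would, in place of code of your own. Each camera call takes 0.05 s, during which the arm holds its last target. There are 200 camera calls.

TASK

Turn the split ring on the desk lamp's foot (its upright tab is for this) until its clasp stands squarely over the flat face of the pole socket. Then take the pliers from the mat, squeeze the two clasp lugs together with their jaws until the press stud snaps shut, and lay the pliers flat back on the mat, leaving the ring squarely lined up and the jar, mug and stapler undisturbed.

Things in the scene. Friction and masses are not known exactly. Their poses are not given: they have to be found in the camera images.
- lamp_foot: Lamp foot fixed to the desk: dark steel disc 130 mm across, 18 mm high, with an upright steel pole socket 36 mm across, top 82 mm above the desk. Origin: centre of the underside, on the socket's axis; z up. Its +x axis points out of the socket's one flat face (28 mm wide, 20 mm from the axis), as does the low rib on the disc, roughly towards the robot.
- ring (a joint): Turn of the split aluminium ring (62 mm outside, 46 to 68 mm above the desk) about the socket's axis, rad; positive is anticlockwise from above. 0 = clasp straight over the flat face; it starts at 0.4 to 0.9 and stays where it is left (friction 0.2 N m, stops at -1.2 and 1.2).
- tab (a point): On the ring's upright tab, 47 mm from the socket's axis, 86 mm above the desk. The tab is a radial plate 10 mm thick, 34 mm long (30 to 64 mm from the axis), from 46 to 96 mm above the desk; from above it stands a quarter turn clockwise from the clasp. Site -y points radially out along the tab, x across its thickness.
- clasp (a point): Middle of the shut clasp, carried by the ring: 49 mm from the socket's axis, 57 mm above the desk; point x radially out, z up. The clasp is two flat radial lugs, each 8 mm thick, 22 mm high, 27 to 60 mm from the axis, a press stud between; shut, they measure 22 mm over their outsides (y = -11 to 11 mm). The lug on the -y side is fixed to the ring.
- press_lug: The moving lug of the clasp, on the +y side, on the ring's hinged half. Origin: its press stud, 57 mm above the desk, which coincides with point clasp when shut; x radially out.
- band (a joint): Opening of the ring's hinged half, rad: 0 = snapped shut; starts ajar at 0.105 to 0.13. The hinge pin is across the ring, 83.5 mm from the stud, so 0.12 leaves the lugs 10 mm further apart (32 mm over their outsides). Shutting it takes up to about 4 N at the stud; below about 0.035 it snaps to 0 by itself and stays.
- pliers: Steel pliers with black rubber handles lying flat on the mat, 177 mm long, handles 20 mm high, 0.15 kg. Origin: on the pivot, at the underside; x points to the jaws, z up. At rest (open) they are symmetric about x; a spring opens them.
- pliers_hold (a point): Place to hold the pliers, near their balance point, between the handles: 65 mm behind the pivot, 9 mm above the underside; axes as the pliers. The handles run from 26 to 116 mm behind the pivot, 64 mm over their outsides here (along y). They resist with 7 N at first, 9 N at 38 mm (jaws 22 mm apart); shutting the clasp takes a grip of 20 to 25 N. Held at 58 mm they can be carried, jaws 39 mm apart.
- pliers_bite (a point): Middle between the jaws, 50 mm ahead of the pivot, 9 mm above the underside, where the jaws are 44 mm apart inside when open (along y). The jaws reach from 38 to 61 mm ahead of the pivot and are 14 mm high.
- pliers_arm (a joint): Closing of the pliers, rad: 0 = fully open, 0.40 = jaws 22 mm apart, 0.46 = end stop. When squeezed, each half turns by half of this about the pivot.
- mat: Cork mat fixed to the desk, 210 x 130 x 3 mm; origin: centre of the underside, x along its length. The pliers start on it, along it.
- jar: Small lidded jar, clear with a pale lid, 58 mm across, 83 mm high, standing; origin: centre of its underside. Leave alone.
- mug: White enamel mug with handle, 84 x 112 x 82 mm; origin: centre of its underside. Leave alone.
- stapler: Desk stapler 131 x 38 x 43 mm; origin: centre of its underside. Leave alone.

How it is judged:
On the way, in this order (a step that is already met when the one before it is completed fails the run):
1. the ring is turned so that its clasp is over the flat face (within 0.15 rad), still ajar (value of joint ring between -0.15 and 0.15 rad and value of joint band above 0.06 rad), for 0.2 s.
2. the pliers are lifted off the mat (height (world z) of pliers above 0.025 m), for 0.2 s.
3. the clasp is snapped shut with the pliers squeezed and their jaws pressing on its moving lug (value of joint band below 0.012 rad and contact force between pliers and press_lug above 1.5 N and value of joint pliers_arm above 0.25 rad), for 0.2 s.
At the end, for the whole second after the job is handed in: The clasp is snapped shut (band below 0.012 rad) and within 0.2 rad of the flat face; the pliers lie flat (within 0.1 rad, right way up as at first) and still on the mat, their pivot within 60 mm of its centre line across and between -60 and +80 mm along it from its centre (value of joint band below 0.012 rad and value of joint ring between -0.2 and 0.2 rad and x of pliers in the frame of mat between -0.06 and 0.08 m and y of pliers in the frame of mat between -0.06 and 0.06 m and height (world z) of pliers below 0.008 m and angle between pliers's own z axis and vertical below 0.1 rad and linear speed of pliers below 0.02 m/s); the robot touches nothing.
It fails at once if the clasp is pressed shut by the fingers or the arm instead of the pliers (value of joint band below 0.05 rad and contact force between any of the fingers, the arm and press_lug above 1 N).
It fails at once if a bystander is disturbed (moved over 30 mm) (distance of any of jar, mug, stapler from where it was at the start of the episode above 0.03 m).
It also fails if it takes over 62 s, if anything falls off the work surface, if the arm or the gripper's body presses on something with over 40 N, if the wrist force passes 120 N, or if a joint passes its speed limit or range.

## Working session

There is one attempt and no reset: what is moved stays moved. The work goes in short steps, Python scripts to look and compute and a shell command to move; the robot and the scene stay as the last step left them, time stands still between calls to the robot, and variables do not carry over. Pictures are saved under pics/ and viewed, at most 10 in all, crops included, and the job is handed in when it is done.

```bash
mkdir -p pics; ls
python3 - <<'E'
from plant import *
import cv2,numpy as np
s=get_state();print({k:np.round(v,3) for k,v in s.items()})
for n in ["scene","top"]:
    p,d=snapshot(n);cv2.imwrite(f"pics/{n}0.png",p[:,:,::-1]);np.save(f"pics/{n}0.npy",d)
    m=camera_model(n);print(n,np.round(m["intrinsics"],1).tolist(),np.round(m["view"],3).tolist())
E
```

```text
pics
{'clock': np.float64(0.0), 'q': array([ 1.157,  0.69 , -0.195,  1.566,  0.157,  0.902, -0.215]), 'qd': array([ 0.001, -0.001,  0.001, -0.001, -0.001,  0.002, -0.   ]), 'joint_torque': array([-0.0000e+00, -5.2757e+01, -1.2670e+00, -1.5343e+01, -5.3000e-02,
        6.0000e-03,  0.0000e+00]), 'tool_pos': array([ 0.27 , -0.563,  0.249]), 'eef_rot': array([ 0.975,  0.222, -0.   , -0.001]), 'contact_force': array([0.22 , 0.647, 0.056]), 'moment': array([ 0.009, -0.017, -0.04 ]), 'finger_force': np.float64(0.0), 'opening': np.float64(0.999)}
scene [[544.2, 0.0, 288.6], [0.0, 544.2, 207.3], [0.0, 0.0, 1.0]] [[0.904, -0.428, -0.003, -0.611], [-0.22, -0.459, -0.861, 0.07], [0.367, 0.779, -0.509, 1.166], [0.0, 0.0, 0.0, 1.0]]
top [[433.6, 0.0, 275.2], [0.0, 433.6, 211.6], [0.0, 0.0, 1.0]] [[-0.003, -1.0, -0.001, -0.303], [-0.993, 0.003, -0.117, 0.548], [0.117, 0.0, -0.993, 1.081], [0.0, 0.0, 0.0, 1.0]]
```

View pics/top0.png

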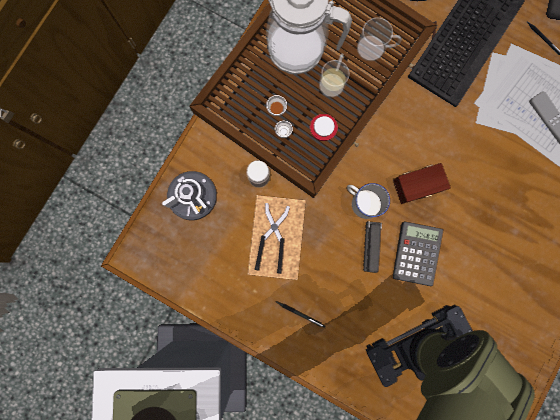

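View pics/scene0.png

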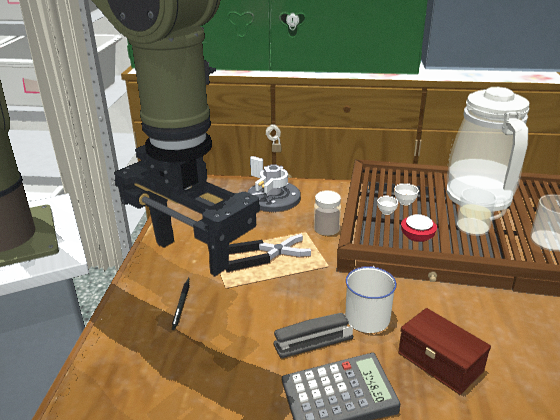

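The top view shows the lamp foot at about (191,196), the pliers pivot at (274,227) with the jaws up, the mat at (277,237), and the jar at (258,172). The scene view shows the tab upright at (257,165).

```bash
cat > h.py <<'E'
import numpy as np,cv2
from plant import *
def world(d,m):
    K=m["intrinsics"];T=np.linalg.inv(m["view"])
    v,u=np.indices(d.shape);c=np.stack([(u-K[0,2])/K[0,0]*d,(v-K[1,2])/K[1,1]*d,d],-1)
    return c@T[:3,:3].T+T[:3,3]
def ortho(P,img,x0,x1,y0,y1,s,z):
    "resample image onto plane z -> up=+x,left=+y, s px/m"
    pass
E
python3 - <<'E'
from h import *
p=cv2.imread("pics/top0.png");d=np.load("pics/top0.npy");W=world(d,camera_model("top"))
print("desk z",W[300,200],W[230,340])
for n,(u0,u1,v0,v1) in dict(lamp=(160,222,165,225),mat=(240,312,190,285)).items():
    w=W[v0:v1,u0:u1];z=w[...,2]
    if n=="mat":
        hsv=cv2.cvtColor(p[v0:v1,u0:u1],cv2.COLOR_BGR2HSV)
        m=(z>.006)&(z<.04);print("pliers pts",m.sum(),np.round(w[m].mean(0),4),z[m].max())
        print(W[237,262],W[240,292])
    else:
        for a,b in[(.012,.024),(.06,.075),(.078,.085),(.088,.105)]:
            m=(z>a)&(z<b);q=w[m];print(a,b,m.sum(),q.mean(0).round(4),q.min(0).round(4),q.max(0).round(4))
a=cv2.resize(p[160:230,155:225],None,fx=8,fy=8,interpolation=cv2.INTER_CUBIC)
b=cv2.resize(p[190:285,240:310],(413,560),interpolation=cv2.INTER_CUBIC)
cv2.imwrite("pics/crop.png",cv2.resize(np.hstack([a,b]),None,fx=.82,fy=.82))
E
```

```text
desk z [ 0.32173809 -0.10942349 -0.00235526] [ 0.50161045 -0.47452879  0.00058385]
0.012 0.024 1164 [ 0.5929 -0.0919  0.0182] [ 0.5302 -0.1497  0.0121] [ 0.658  -0.0207  0.024 ]
0.06 0.075 340 [ 0.5844 -0.091   0.0679] [ 0.5398 -0.1327  0.0601] [ 0.6286 -0.0372  0.075 ]
0.078 0.085 167 [ 0.5895 -0.0824  0.0825] [ 0.558  -0.1022  0.0784] [ 0.6109 -0.0372  0.085 ]
0.088 0.105 67 [ 0.5693 -0.0478  0.0946] [ 0.5572 -0.0958  0.0882] [ 0.6044 -0.0317  0.0993]
pliers pts 1162 [ 0.4853 -0.3041  0.015 ] 0.0377200500430348
[ 0.4829061  -0.2702019   0.01711753] [ 0.47550778 -0.34807841  0.00568457]
```

View pics/crop.png

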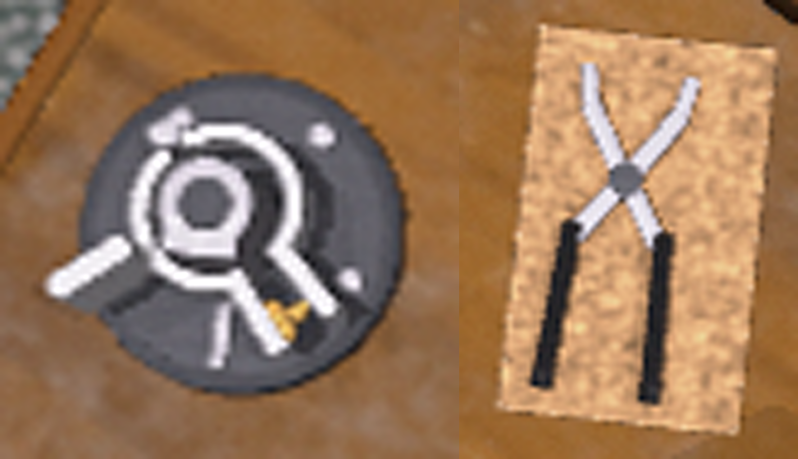

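The crop shows the rib pointing down at (218,335), the split clasp to the lower right at (285,320), and the tab to the left at (90,265). I'll move to a viewing pose between the lamp and the mat.

```bash
python3 -m inch '1 .032 -.0225 -.0067 0 0 0;1 .032 -.0225 -.0067 0 0 0;1 .032 -.0225 -.0067 0 0 0;1 .032 -.0225 -.0067 0 0 0;1 .032 -.0225 -.0067 0 0 0;1 .032 -.0225 -.0067 0 0 0;1 .032 -.0225 -.0067 0 0 0;1 .032 -.0225 -.0067 0 0 0;1 .032 -.0225 -.0067 0 0 0;1 .032 -.0225 -.0067 0 0 0;1 .032 -.0225 -.0067 0 0 0;1 .032 -.0225 -.0067 0 0 0;1 0 0 0 0 0 0;1 0 0 0 0 0 0'
python3 - <<'E'
from h import *
m=camera_model("wrist");p,d=snapshot("wrist")
cv2.imwrite("pics/w1.png",p[:,:,::-1]);np.savez("pics/w1.npz",d=d,**m)
T=np.linalg.inv(m["view"]);print(T.round(3).tolist(),m["intrinsics"][0,0])
E
```

```text
clock: 1.27
tool_pos: [0.501, -0.1508, 0.3302]
eef_rot: [0.974, 0.225, 0.0, -0.0]
contact_force: [-0.9, -0.8, -0.5]
opening: 0.999
finger_force: 0.0
[[0.439, -0.858, -0.267, 0.57], [-0.898, -0.42, -0.13, -0.117], [-0.0, 0.297, -0.955, 0.465], [0.0, 0.0, 0.0, 1.0]] 367.407023520463
```

View pics/w1.png

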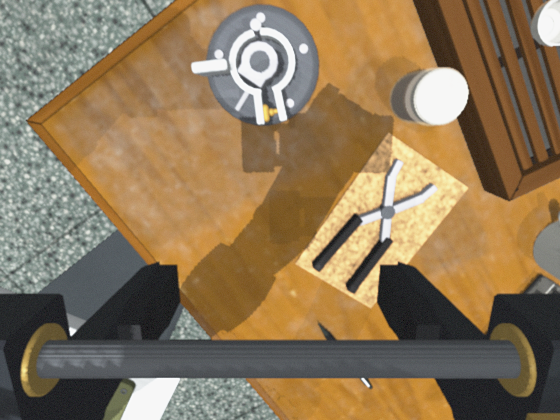

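The wrist view shows the lamp at (261,62), the tab at (208,67), the clasp at (268,110), the rib at (245,98), the pliers pivot at (388,212) and the jar at (438,97). Next I'll measure these.

```bash
cat > meas.py <<'E'
import sys
from h import *
def lamp(d,m,p,c0=(.593,-.092),verbose=1):
    W=world(d,m);z=W[...,2];near=np.hypot(W[...,0]-c0[0],W[...,1]-c0[1])<.085
    f=lambda a,b:W[near&(z>a)&(z<b)]
    q=f(.076,.086);q=q[np.hypot(*(q[:,:2]-c0).T)<.028]
    dz=f(.010,.026);(cx,cy),r=cv2.minEnclosingCircle(dz[:,:2].astype(np.float32))
    t=f(.089,.105)
    print("disc",cx,cy,r,"z",np.median(dz[:,2]),"socket top",q.mean(0).round(4),len(q))
    print("tab",t.mean(0).round(4),len(t))
    return W,near,q,t
E
python3 - <<'E'
from meas import *
n=np.load("pics/w1.npz");m=dict(intrinsics=n["intrinsics"],view=n["view"]);p=cv2.imread("pics/w1.png")
W,near,q,t=lamp(n["d"],m,p)
dt=np.load("pics/top0.npy");print("--top");lamp(dt,camera_model("top"),None)
z=W[...,2];print("desk",W[150,150],W[200,200])
# rectified height/colour map around lamp & pliers: project world plane to image
K,V=m["intrinsics"],m["view"]
def rect(x0,y0,h,zp,s=4000):
    N=int(h*s);i,j=np.mgrid[0:N,0:N];X=x0+h/2-i/s;Y=y0+h/2-j/s
    c=np.stack([X,Y,np.full_like(X,zp),np.ones_like(X)],-1)@V[:3].T;uv=c@K.T
    return cv2.remap(p,(uv[...,0]/uv[...,2]).astype(np.float32),(uv[...,1]/uv[...,2]).astype(np.float32),cv2.INTER_CUBIC)
a=rect(.593,-.092,.14,.068);b=rect(.49,-.305,.22,.018,2545)
print(a.shape,b.shape)
for im,s in((a,4000),(b,2545)):
    for k in range(0,560,int(.02*s)):cv2.line(im,(k,0),(k,6),(0,0,255),1);cv2.line(im,(0,k),(6,k),(0,0,255),1)
cv2.imwrite("pics/rect.png",cv2.resize(np.hstack([a,b[:560,:559]]),(800,400)))
E
```

```text
disc 0.5961803793907166 -0.08371160179376602 0.06520768254995346 z 0.01756683092873873 socket top [ 0.5942 -0.0837  0.0822] 1277
tab [ 0.5707 -0.0449  0.095 ] 415
--top
disc 0.5938805341720581 -0.08489004522562027 0.06541707366704941 z 0.018320041910666385 socket top [ 0.5913 -0.0853  0.0827] 176
tab [ 0.569  -0.0469  0.0952] 61
desk [4.46384236e-01 1.53740426e-03 1.47375683e-04] [ 0.41362509 -0.07972519 -0.00048097]
(560, 560, 3) (559, 559, 3)Traceback (most recent call last):
  File "<stdin>", line 16, in <module>
    return _nx.concatenate(arrs, 1, dtype=dtype, casting=casting)
           ~~~~~~~~~~~~~~~^^^^^^^^^^^^^^^^^^^^^^^^^^^^^^^^^^^^^^^
ValueError: all the input array dimensions except for the concatenation axis must match exactly, but along dimension 0, the array at index 0 has size 560 and the array at index 1 has size 559
```

```bash
cat >> meas.py <<'E'
def rect(p,m,x0,y0,h,zp,s):
    K,V=m["intrinsics"],m["view"];N=int(round(h*s));i,j=np.mgrid[0:N,0:N];X=x0+h/2-i/s;Y=y0+h/2-j/s
    c=np.stack([X,Y,np.full_like(X,zp),np.ones_like(X)],-1)@V[:3].T;uv=c@K.T
    return cv2.remap(p,(uv[...,0]/uv[...,2]).astype(np.float32),(uv[...,1]/uv[...,2]).astype(np.float32),cv2.INTER_CUBIC)
def angles(W,near,c):
    "lug and tab directions about axis c"
    z=W[...,2];rel=W[...,:2]-c;rr=np.hypot(rel[...,0],rel[...,1])
    a=np.degrees(np.arctan2(rel[...,1],rel[...,0]))%360
    k=near&(z>.062)&(z<.073)&(rr>.036)&(rr<.063);h,e=np.histogram(a[k],np.arange(0,361,4))
    print("lugs",{int(e[i]):int(h[i]) for i in range(90) if h[i]>2})
    k=near&(z>.089)&(z<.102)&(rr>.03);print("tab dir",np.median(a[k]))
E
python3 - <<'E'
from meas import *
n=np.load("pics/w1.npz");m=dict(intrinsics=n["intrinsics"],view=n["view"]);p=cv2.imread("pics/w1.png")
W,near,q,t=lamp(n["d"],m,p)
c=np.array([.595,-.084]);angles(W,near,c)
a=rect(p,m,*c,.14,.020,2857);b=rect(p,m,.49,-.305,.22,.018,1818)
for im,s in((a,2857),(b,1818)):
    for k in range(0,400,int(.02*s)):cv2.line(im,(k,0),(k,6),(0,0,255),1);cv2.line(im,(0,k),(6,k),(0,0,255),1)
cv2.imwrite("pics/rect.png",np.hstack([a,b]))
# socket flat: depth points z~.082 about c, extent by direction
q=q[:,:2]
for g in range(160,221,5):
    u=np.array([np.cos(np.radians(g)),np.sin(np.radians(g))]);print(g,np.round(np.percentile((q-c)@u,[98]),4),end=" ")
E
```

```text
disc 0.5961803793907166 -0.08371160179376602 0.06520768254995346 z 0.01756683092873873 socket top [ 0.5942 -0.0837  0.0822] 1277
tab [ 0.5707 -0.0449  0.095 ] 415
lugs {24: 8, 28: 16, 32: 15, 36: 8, 124: 18, 128: 6, 196: 16, 200: 64, 204: 73, 208: 59, 212: 54, 216: 9, 224: 15, 228: 69, 232: 69, 236: 31, 240: 7}
tab dir 121.85201328518394
160 [0.0185] 165 [0.0182] 170 [0.0181] 175 [0.0181] 180 [0.0182] 185 [0.0185] 190 [0.0187] 195 [0.0189] 200 [0.0189] 205 [0.0192] 210 [0.019] 215 [0.0187] 220 [0.0184]
```

View pics/rect.png

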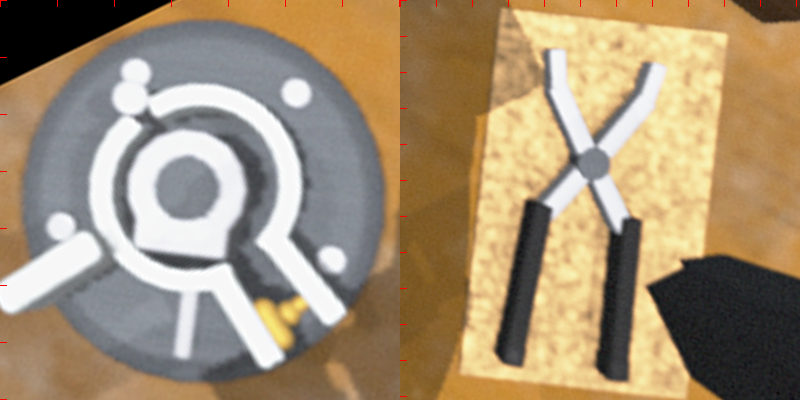

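Measured from the views:
- **Axis:** about (0.5945, -0.0845).
- **Flat face direction:** about 173°.
- **Tab direction:** about 122°, so the ring is at about 0.68 rad, which fits the given range.

I'll turn the tool to line up with the tab.

```bash
python3 -m inch '0 0 0 .0115 0 0 -.1115;0 0 0 .0115 0 0 -.1115;0 0 0 .0115 0 0 -.1115;0 0 0 .0115 0 0 -.1115;0 0 0 .0115 0 0 -.1115;0 0 0 .0115 0 0 -.1115;0 0 0 .0115 0 0 -.1115;0 0 0 .0115 0 0 -.1115;0 0 0 .0115 0 0 -.1115;0 0 0 .0115 0 0 -.1115;0 0 0 .0115 0 0 -.1115;0 0 0 .0115 0 0 -.1115;0 0 0 .0115 0 0 -.1115;0 0 0 .0115 0 0 -.1115;0 0 0 .0115 0 0 -.1115;0 0 0 0 0 0 0;0 0 0 0 0 0 0'
cat > go.py <<'E'
import sys
from h import *
from scipy.spatial.transform import Rotation as R
s=get_state();Rm=R.from_quat(s["eef_rot"]).as_matrix();yaw=np.degrees(np.arctan2(Rm[1,0],Rm[0,0]))
print("pos",s["tool_pos"].round(4),"yaw",yaw.round(2),"tilt",Rm[:,2].round(4),"q7",s["q"][6].round(2),"open",round(float(s["opening"])*88,1),"F",s["contact_force"].round(1),s["clock"])
if len(sys.argv)>3:
    t=np.array(sys.argv[1:4],float);print("tool shift",(Rm.T@(t-s["tool_pos"])).round(4))
if len(sys.argv)>4: print("tool z turn",-np.radians(float(sys.argv[4])-yaw).round(4))
E
python3 go.py .57 -.0455 .087 121.9
```

```text
clock: 2.73
tool_pos: [0.4985, -0.1554, 0.1569]
eef_rot: [0.491, 0.871, -0.001, -0.001]
contact_force: [0.4, 0.3, 0.1]
opening: 0.5
finger_force: 0.0
pos [ 0.4985 -0.1554  0.1569] yaw 121.16 tilt [-2.5e-03 -2.0e-04 -1.0e+00] q7 0.11 open 44.0 F [0.4 0.3 0.1] 2.7333
tool shift [0.057  0.1182 0.0697]
tool z turn -0.013
```

```bash
python3 -m inch '0 .0142 .0295 0 0 0 -.013;0 .0142 .0295 0 0 0 0;0 .0142 .0295 0 0 0 0;0 .0142 .0295 0 0 0 0;0 0 0 0 0 0 0;0 0 0 0 0 0 0'
python3 go.py .57 -.0455 .087 121.9
python3 - <<'E'
from meas import *
m=camera_model("wrist");p,d=snapshot("wrist")
W,near,q,t=lamp(d,m,p);angles(W,near,np.array([.5945,-.0845]))
E
```

```text
clock: 3.23
tool_pos: [0.5708, -0.0412, 0.1586]
eef_rot: [0.483, 0.876, 0.001, 0.001]
contact_force: [-1.0, -0.3, 1.0]
opening: 0.5
finger_force: 0.0
pos [ 0.5708 -0.0412  0.1586] yaw 122.25 tilt [ 2.1e-03  7.0e-04 -1.0e+00] q7 -0.02 open 44.0 F [-1.  -0.3  1. ] 3.2333
tool shift [-0.0031 -0.0031  0.0716]
tool z turn 0.006
disc 0.5955439209938049 -0.08276596665382385 0.06475149095058441 z 0.017620823450460787 socket top [ 0.5927 -0.0814  0.082 ] 2463
tab [ 0.5695 -0.0422  0.0951] 927
lugs {24: 5, 28: 5, 32: 6, 36: 9, 40: 21, 116: 4, 124: 5, 240: 3}
tab dir 120.59864929424927
```

```bash
python3 -m inch '0 -.001 -.001 .024 0 0 0;0 -.001 -.001 .024 0 0 0;0 -.001 0 .0236 0 0 0;0 0 0 0 0 0 0;-1 0 0 0 0 0 0;-1 0 0 0 0 0 0;-1 0 0 0 0 0 0;-1 0 0 0 0 0 0;-1 0 0 0 0 0 0' 10
python3 go.py .57 -.044 .087 121.9
```

```text
clock: 4.03
tool_pos: [0.5703, -0.0467, 0.0871]
eef_rot: [0.483, 0.875, 0.0, 0.001]
contact_force: [2.7, 1.1, -0.2]
opening: 0.145
finger_force: 2.6
pos [ 0.5703 -0.0467  0.0871] yaw 122.21 tilt [ 0.002  0.    -1.   ] q7 -0.09 open 12.8 F [ 2.7  1.1 -0.2] 4.0333
tool shift [0.0024 0.0012 0.0001]
tool z turn 0.0054
```

```bash
python3 -m inch '-1 0 0 0 0 0 0;-1 0 0 0 0 0 0;-1 -.0002 .0039 0 0 0 .085;-1 -.0002 .0039 0 0 0 .085;-1 -.0002 .0039 0 0 0 .085;-1 -.0002 .0039 0 0 0 .085;-1 -.0002 .0039 0 0 0 .085;-1 -.0002 .0039 0 0 0 .085;-1 -.0002 .0039 0 0 0 .085;-1 -.0002 .0039 0 0 0 .085;-1 0 0 0 0 0 0;-1 0 0 0 0 0 0' 12
python3 go.py
```

```text
clock: 5.03
tool_pos: [0.6008, -0.0391, 0.0871]
eef_rot: [0.747, 0.664, 0.001, 0.001]
contact_force: [1.1, 2.3, 5.7]
opening: 0.113
finger_force: 12.0
pos [ 0.6008 -0.0391  0.0871] yaw 83.27 tilt [ 2.6e-03  7.0e-04 -1.0e+00] q7 -0.55 open 10.0 F [1.1 2.3 5.7] 5.0333
```

```bash
python3 -m inch '-.3 0 0 0 0 0 0;-.3 0 0 0 0 0 0;-.3 0 0 0 0 0 0;0 0 0 -.03 0 0 0;0 0 0 -.04 0 0 0;0 0 0 -.04 0 0 0;0 0 0 -.04 0 0 0;0 -.03 -.02 -.02 0 0 .1;0 -.03 -.02 -.02 0 0 .1;0 -.03 -.02 -.02 0 0 .1;0 -.03 -.02 -.02 0 0 .1;0 0 0 0 0 0 0;0 0 0 0 0 0 0'
python3 go.py
python3 - <<'E'
from meas import *
m=camera_model("wrist");p,d=snapshot("wrist");p=p[:,:,::-1].copy();cv2.imwrite("pics/w2.png",p);np.savez("pics/w2.npz",d=d,**m)
W,near,q,t=lamp(d,m,p)
c=np.array([.595,-.0845]);angles(W,near,c)
a=rect(p,m,*c,.14,.068,2857);b=rect(p,m,*c,.14,.020,2857)
cv2.imwrite("pics/rect2.png",np.hstack([a,b]))
E
```

```text
clock: 6.12
tool_pos: [0.4902, -0.1358, 0.317]
eef_rot: [0.865, 0.501, -0.0, 0.001]
contact_force: [0.5, 0.2, -0.0]
opening: 0.501
finger_force: 0.0
pos [ 0.4902 -0.1358  0.317 ] yaw 60.17 tilt [ 9.0e-04 -1.7e-03 -1.0e+00] q7 -0.56 open 44.1 F [ 0.5  0.2 -0. ] 6.1167
disc 0.5961462259292603 -0.0835462138056755 0.0649423897266388 z 0.017519055037450937 socket top [ 0.5938 -0.083   0.0821] 1328
tab [ 0.6007 -0.0368  0.0948] 505
lugs {0: 8, 84: 31, 88: 29, 152: 4, 156: 30, 160: 78, 164: 79, 168: 64, 172: 46, 184: 38, 188: 80, 192: 63, 196: 19, 200: 3, 348: 8, 352: 13, 356: 12}
tab dir 83.31468172294522
```

View pics/rect2.png

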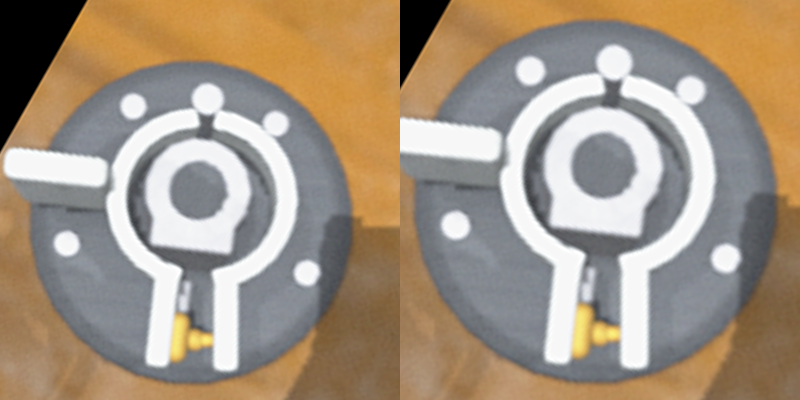

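The clasp now lies over the flat at about 173.3° and is still ajar. Next I'll measure the lugs in the clasp frame and the pliers pose.

Run:
```python
from meas import *
def rot(a):a=np.radians(a);return np.array([[np.cos(a),np.sin(a)],[-np.sin(a),np.cos(a)]])
n=np.load("pics/w2.npz");W=world(n["d"],n);z=W[...,2]
c=np.array([.595,-.0835]);L=(W[...,:2]-c)@rot(173.3).T
k=(z>.064)&(z<.072)&(L[...,0]>.036)&(L[...,0]<.07)&(abs(L[...,1])<.04)
for s,nm in((-1,"fixed"),(1,"moving")):
    q=L[k&(L[...,1]*s>0)];sl=np.polyfit(q[:,0],q[:,1],1)[0];print(nm,np.percentile(q,[2,50,98],axis=0).round(4).tolist(),"slope",sl.round(3))
for f in("w1","w2"):
    n=np.load(f"pics/{f}.npz");p=cv2.imread(f"pics/{f}.png");W=world(n["d"],n);z=W[...,2]
    reg=(abs(W[...,0]-.48)<.11)&(abs(W[...,1]+.305)<.075)
    v=p.max(-1)
    k=reg&(z>.013)&(z<.035);q=W[k][:,:2]
    print(f,k.sum())
    if k.sum()<300: continue
    # handles = dark
    hk=k&(v<90);(o,sz,an)=cv2.minAreaRect(W[hk][:,:2].astype(np.float32));print("handles rect",np.round(o,4),np.round(sz,4),an,"ztop",np.median(z[hk]))
    (o,sz,an)=cv2.minAreaRect(q.astype(np.float32));print("all rect",np.round(o,4),np.round(sz,4),an)
    h=W[hk][:,:2];lab=cv2.kmeans(h.astype(np.float32),2,None,(3,50,1e-7),5,cv2.KMEANS_PP_CENTERS)
    for i in(0,1):
        g=h[lab[1][:,0]==i];sl=np.polyfit(g[:,0],g[:,1],1)[0];print(" handle",g.mean(0).round(4),np.degrees(np.arctan(sl)).round(2),g[:,0].min().round(4),g[:,0].max().round(4))
    mk=reg&(z<.006)&(p[...,2]>170)&(p[...,1]>120);(o,sz,an)=cv2.minAreaRect(W[mk][:,:2].astype(np.float32));print("mat",np.round(o,4),np.round(sz,4),an)
```

```text
fixed [[0.0364, -0.0108], [0.0475, -0.0061], [0.0582, -0.0003]] slope 0.021
moving [[0.0365, 0.0003], [0.047, 0.0149], [0.0569, 0.0199]] slope 0.014
w1 2780
handles rect [ 0.4552 -0.2921] [0.0689 0.1167] 80.66045379638672 ztop 0.02228136930618768
all rect [ 0.484  -0.2962] [0.0704 0.1757] 81.67333221435547
 handle [ 0.4471 -0.2623] -12.21 0.4017 0.5144
 handle [ 0.4359 -0.3145] -5.91 0.3931 0.4804
mat [ 0.48   -0.3051] [0.1498 0.22  ] 89.95277404785156
w2 2092
handles rect [ 0.4555 -0.2906] [0.0681 0.1156] 81.3941650390625 ztop 0.0220426152341677
all rect [ 0.484  -0.2953] [0.07   0.1753] 81.79811096191406
 handle [ 0.4461 -0.2608] -11.33 0.4025 0.5139
 handle [ 0.4288 -0.3125] -5.17 0.394 0.4649
mat [ 0.48  -0.305] [0.2199 0.15  ] 0.021789245307445526
```

```bash
python3 -m inch '1 0 0 .018 0 0 .1196;1 0 0 .018 0 0 .1196;1 0 0 .018 0 0 .1196;1 0 0 .018 0 0 .1196;1 0 0 .018 0 0 .1196;1 0 0 .018 0 0 .1196;1 0 0 .018 0 0 .1196;1 0 0 .018 0 0 .1196;1 0 0 .018 0 0 .1196;1 0 0 .018 0 0 .1196;1 0 0 0 0 0 0;1 0 0 0 0 0 0'
python3 go.py .4465 -.2907 .08 -8.3
```

```text
clock: 7.17
tool_pos: [0.4913, -0.1325, 0.1345]
eef_rot: [0.998, -0.068, -0.002, -0.0]
contact_force: [0.6, 0.5, -0.9]
opening: 0.999
finger_force: 0.0
pos [ 0.4913 -0.1325  0.1345] yaw -7.82 tilt [-0.0032  0.0011 -1.    ] q7 -1.51 open 87.9 F [ 0.6  0.5 -0.9] 7.1667
tool shift [-0.0227  0.1629  0.0545]
tool z turn 0.0084
```

```bash
python3 -m inch '1 -.0046 .0326 .005 0 0 .008;1 -.0046 .0326 .005 0 0 0;1 -.0046 .0326 .005 0 0 0;1 -.0046 .0326 .005 0 0 0;1 -.0046 .0326 .005 0 0 0;1 0 0 0 0 0 0;1 0 0 0 0 0 0'
python3 go.py .4465 -.2907 .016 -8.3
python3 - <<'E'
from h import *
m=camera_model("wrist");p,d=snapshot("wrist");W=world(d,m);z=W[...,2]
k=(abs(W[...,0]-.52)<.09)&(abs(W[...,1]+.305)<.06)&(z>.008)&(z<.035)
(o,s,a)=cv2.minAreaRect(W[k][:,:2].astype(np.float32));print(k.sum(),o,s,a)
q=p[:,:,::-1].copy();cv2.imwrite("pics/w3.png",q)
for lo,hi in((.54,.556),(.56,.575)):
    g=W[k&(W[...,0]>lo)&(W[...,0]<hi)][:,:2];print(lo,np.round([g[:,1].min(),g[:,1].max(),(g[:,1].min()+g[:,1].max())/2],4))
print(W[k][:,0].max())
E
```

```text
clock: 7.75
tool_pos: [0.4442, -0.2942, 0.1116]
eef_rot: [0.997, -0.076, 0.001, 0.001]
contact_force: [-0.5, 0.4, 0.7]
opening: 0.999
finger_force: 0.0
pos [ 0.4442 -0.2942  0.1116] yaw -8.71 tilt [ 0.001  -0.0014 -1.    ] q7 -1.28 open 87.9 F [-0.5  0.4  0.7] 7.75
tool shift [ 0.0017 -0.004   0.0956]
tool z turn -0.0071
9449 (0.4978039264678955, -0.2984679341316223) (0.06546706706285477, 0.14625899493694305) 81.66825866699219
0.54 [-0.3383 -0.2772 -0.3077]
0.56 [-0.341  -0.2767 -0.3089]
0.5739511371774246
```

View pics/w3.png

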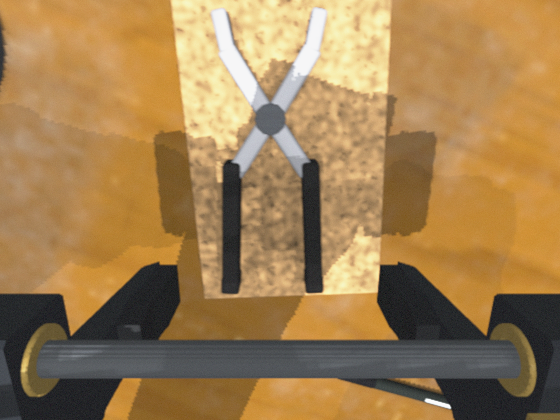

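The pliers are centred between the open fingers, with the pivot at (270,118) and the handles at x = 232 and 313. I'll descend and grip.

```bash
python3 -m inch '1 .001 -.002 .024 0 0 -.007;1 .001 -.002 .024 0 0 0;1 0 0 .024 0 0 0;1 0 0 .0135 0 0 0;1 0 0 .0095 0 0 0;1 0 0 0 0 0 0'
python3 go.py .4465 -.2907 .016 -8.3
```

```text
clock: 8.3
tool_pos: [0.4481, -0.2859, 0.0155]
eef_rot: [0.998, -0.07, -0.0, -0.001]
contact_force: [-1.2, 0.5, 0.4]
opening: 0.999
finger_force: 0.0
pos [ 0.4481 -0.2859  0.0155] yaw -7.98 tilt [ 0.      0.0019 -1.    ] q7 -1.3 open 87.9 F [-1.2  0.5  0.4] 8.3
tool shift [-0.001   0.005  -0.0006]
tool z turn 0.0057
```

```bash
python3 -m inch '.3 0 0 0 0 0 0;.3 0 0 0 0 0 0;.3 0 0 0 0 0 0;.3 0 0 0 0 0 0;.3 0 0 0 0 0 0;.3 0 0 0 0 0 0' 30
python3 go.py .4465 -.2907 .12 -8.3
```

```text
clock: 8.8
tool_pos: [0.4473, -0.2888, 0.0167]
eef_rot: [0.997, -0.072, 0.001, 0.001]
contact_force: [-1.6, -0.7, 5.6]
opening: 0.652
finger_force: 9.2
pos [ 0.4473 -0.2888  0.0167] yaw -8.25 tilt [ 0.0011 -0.0011 -1.    ] q7 -1.3 open 57.3 F [-1.6 -0.7  5.6] 8.8
tool shift [-0.0004  0.0021 -0.1033]
tool z turn 0.0009
```

```bash
python3 -m inch '.3 0 0 -.015 0 0 0;.3 0 0 -.02 0 0 0;.3 0 0 -.025 0 0 0;.3 0 0 -.025 0 0 0;.3 0 0 -.02 0 0 0;.3 0 0 0 0 0 0;.3 0 0 0 0 0 0;.3 0 0 0 0 0 0'
cat > pl.py <<'E'
# pliers pose (jaws) seen by wrist camera; in tool frame
from h import *
from scipy.spatial.transform import Rotation as R
import sys
s=get_state();Rm=R.from_quat(s["eef_rot"]).as_matrix()
m=camera_model("wrist");p,d=snapshot("wrist");cv2.imwrite(f"pics/{sys.argv[1]}.png",p[:,:,::-1]);np.savez(f"pics/{sys.argv[1]}.npz",d=d,**m)
W=world(d,m);T=(W-s["tool_pos"])@Rm
k=(abs(T[...,1])<.045)&(T[...,0]>.03)&(T[...,0]<.15)&(abs(T[...,2])<.03)
q=T[k];print("n",k.sum(),"xmax",q[:,0].max().round(4))
for a in np.arange(.03,.135,.01):
    g=q[(q[:,0]>a)&(q[:,0]<a+.01)]
    if len(g)>5:print(a.round(3),"y",np.percentile(g[:,1],[1,50,99]).round(4),"mid",((g[:,1].min()+g[:,1].max())/2).round(4),"z top",np.percentile(g[:,2],[10,50]).round(4))
E
python3 go.py; python3 pl.py w4
```

```text
clock: 9.47
tool_pos: [0.4464, -0.2877, 0.1203]
eef_rot: [0.997, -0.072, -0.001, -0.0]
contact_force: [0.5, -0.2, -1.8]
opening: 0.652
finger_force: 7.4
pos [ 0.4464 -0.2877  0.1203] yaw -8.22 tilt [-1.3e-03  9.0e-04 -1.0e+00] q7 -1.29 open 57.4 F [ 0.5 -0.2 -1.8] 9.4667
n 16189 xmax 0.1103
0.03 y [-0.0274 -0.01    0.0286] mid 0.0006 z top [-0.0065 -0.0046]
0.04 y [-0.0201 -0.0039  0.0212] mid 0.0004 z top [-0.0028 -0.0019]
0.05 y [-0.0141  0.0005  0.0152] mid 0.0007 z top [-0.0031 -0.0021]
0.06 y [-0.0083  0.0009  0.01  ] mid 0.0007 z top [-0.0039 -0.003 ]
0.07 y [-0.0122  0.0008  0.0141] mid 0.0008 z top [-0.0033 -0.0022]
0.08 y [-0.0175  0.0043  0.0197] mid 0.0012 z top [-0.0029 -0.0019]
0.09 y [-0.023   0.0099  0.0253] mid 0.0012 z top [-0.0029 -0.0019]
0.1 y [-0.0255  0.0151  0.0279] mid 0.0012 z top [-0.0028 -0.0018]
```

```bash
python3 go.py .431 -.0693 .12 -6.2;  python3 - <<'E'
from meas import *
# jar position sanity
n=np.load("pics/w1.npz");W=world(n["d"],n);z=W[...,2];k=(abs(W[...,0]-.62)<.1)&(abs(W[...,1]+.25)<.08)&(z>.075)&(z<.09);print(W[k].mean(0))
E
```

```text
pos [ 0.4462 -0.2876  0.1199] yaw -8.22 tilt [-0.0021  0.0013 -1.    ] q7 -1.29 open 57.4 F [-0.4 -0.2 -1.8] 9.5167
tool shift [-4.630e-02 -2.139e-01  2.000e-04]
tool z turn -0.0352
[ 0.64548901 -0.25854967  0.08256363]
```

```bash
python3 -m inch '.3 -.003 -.012 0 0 0 -.005;.3 -.005 -.024 0 0 0 -.005;.3 -.006 -.028 0 0 0 -.005;.3 -.006 -.028 0 0 0 -.005;.3 -.006 -.028 0 0 0 -.005;.3 -.006 -.028 0 0 0 -.005;.3 -.005 -.024 0 0 0 -.005;.3 -.005 -.022 0 0 0 0;.3 -.003 -.014 0 0 0 0;.3 -.001 -.006 0 0 0 0;.3 0 0 0 0 0 0;.3 0 0 0 0 0 0;.3 0 0 0 0 0 0'
python3 go.py .431 -.0693 .12 -6.2;python3 pl.py w5
```

```text
clock: 10.6
tool_pos: [0.4278, -0.0713, 0.1209]
eef_rot: [0.998, -0.055, 0.0, 0.0]
contact_force: [-0.4, 0.4, -1.3]
opening: 0.65
finger_force: 7.4
pos [ 0.4278 -0.0713  0.1209] yaw -6.33 tilt [-0.e+00 -9.e-04 -1.e+00] q7 -1.56 open 57.2 F [-0.4  0.4 -1.3] 10.6
tool shift [ 0.003  -0.0023  0.0009]
tool z turn -0.0022
n 16182 xmax 0.1107
0.03 y [-0.0273 -0.0097  0.0287] mid 0.0006 z top [-0.0066 -0.0047]
0.04 y [-0.0199 -0.0035  0.0212] mid 0.0006 z top [-0.0028 -0.002 ]
0.05 y [-0.0141  0.0005  0.0153] mid 0.0008 z top [-0.0032 -0.0021]
0.06 y [-0.0083  0.0009  0.0099] mid 0.0007 z top [-0.0039 -0.0031]
0.07 y [-0.0121  0.0012  0.0142] mid 0.0012 z top [-0.0033 -0.0022]
0.08 y [-0.0174  0.004   0.0198] mid 0.0011 z top [-0.0029 -0.0019]
0.09 y [-0.023   0.0099  0.0254] mid 0.0014 z top [-0.0028 -0.0019]
0.1 y [-0.0255  0.0012  0.0278] mid 0.0012 z top [-0.0028 -0.0019]
```

View pics/w5.png

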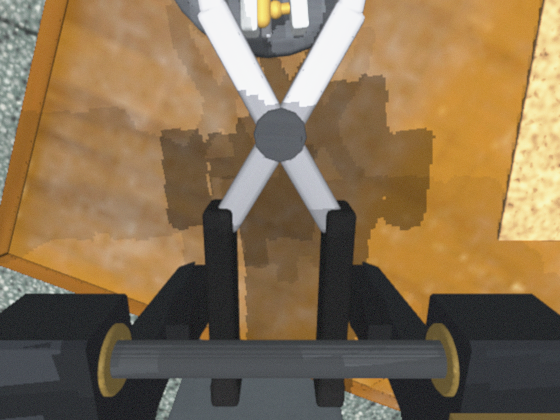

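The jaws straddle the lugs from above: jaws at x = 205 and 355, lugs at about 245 and 300, as seen in perspective. I'll check the alignment in the tool frame.

```bash
python3 - <<'E'
from h import *
from scipy.spatial.transform import Rotation as R
s=get_state();Rm=R.from_quat(s["eef_rot"]).as_matrix();n=np.load("pics/w5.npz");W=world(n["d"],n);T=(W-s["tool_pos"])@Rm
k=(abs(T[...,1])<.04)&(T[...,0]>.06)&(T[...,2]>.045)&(T[...,2]<.060);q=T[k]
print(k.sum(),np.percentile(q,[1,99],axis=0).round(4).tolist(),W[k].mean(0))
y=q[:,1];h,e=np.histogram(y,np.arange(-.03,.03,.002));print({round(e[i]*1e3):int(h[i]) for i in range(len(h)) if h[i]})
E
python3 go.py
```

```text
1447 [[0.1083, -0.0172, 0.0517], [0.1209, 0.0137, 0.0597]] [ 0.54245221 -0.08094833  0.0668166 ]
{-18: 96, -16: 137, -14: 142, -12: 150, -10: 115, -8: 134, -6: 105, -4: 29, -2: 15, 0: 2, 2: 1, 4: 26, 6: 121, 8: 137, 10: 131, 12: 105, 14: 1}
pos [ 0.4278 -0.0714  0.1209] yaw -6.35 tilt [ 1.e-04 -8.e-04 -1.e+00] q7 -1.56 open 57.3 F [ 0.6 -1.  -1.7] 10.65
```

```bash
python3 -m inch '.3 .0035 -.003 0 0 0 0;.3 0 0 .012 0 0 0;.3 0 0 .012 0 0 0;.3 0 0 0 0 0 0'
python3 go.py .431 -.0693 .0615 -6.2;python3 - <<'E'
from h import *
from scipy.spatial.transform import Rotation as R
s=get_state();Rm=R.from_quat(s["eef_rot"]).as_matrix();m=camera_model("wrist");p,d=snapshot("wrist");W=world(d,m);T=(W-s["tool_pos"])@Rm
k=(abs(T[...,1])<.04)&(T[...,0]>.06)&(T[...,2]>.020)&(T[...,2]<.036);q=T[k]
print(k.sum(),np.percentile(q,[1,99],axis=0).round(4).tolist(),W[k].mean(0))
E
```

```text
clock: 10.98
tool_pos: [0.4315, -0.068, 0.0958]
eef_rot: [0.998, -0.055, -0.001, 0.0]
contact_force: [-0.6, 0.7, -1.2]
opening: 0.652
finger_force: 7.4
pos [ 0.4315 -0.068   0.0958] yaw -6.29 tilt [-1.6e-03  1.0e-04 -1.0e+00] q7 -1.57 open 57.4 F [-0.6  0.7 -1.2] 10.9833
tool shift [-0.0003  0.0014  0.0343]
tool z turn -0.0016
1652 [[0.1051, -0.0134, 0.0265], [0.1162, 0.0176, 0.0358]] [ 0.54127878 -0.08099681  0.06626965]
```

```bash
python3 -m inch '.3 0 0 .008 0 0 0;.3 0 .001 .009 0 0 0;.3 0 0 .009 0 0 0;.3 0 0 .008 0 0 0;.3 0 0 0 0 0 0;.3 0 0 0 0 0 0'
python3 go.py .431 -.0693 .0615 -6.2;python3 pl.py w6
python3 - <<'E'
from plant import *
import cv2
p,d=snapshot("scene");cv2.imwrite("pics/s6.png",cv2.resize(p[130:240,200:340,::-1],None,fx=5,fy=5))
E
```

```text
clock: 11.53
tool_pos: [0.4314, -0.0686, 0.0625]
eef_rot: [0.999, -0.054, -0.001, 0.0]
contact_force: [-0.2, 0.8, -1.4]
opening: 0.654
finger_force: 7.4
pos [ 0.4314 -0.0686  0.0625] yaw -6.23 tilt [-0.001  0.    -1.   ] q7 -1.56 open 57.6 F [-0.2  0.8 -1.4] 11.5333
tool shift [-0.0003  0.0008  0.001 ]
tool z turn -0.0005
n 17137 xmax 0.1115
0.03 y [-0.0274 -0.0098  0.0286] mid 0.0006 z top [-0.0066 -0.0048]
0.04 y [-0.0201 -0.0039  0.0212] mid 0.0006 z top [-0.0029 -0.002 ]
0.05 y [-0.0141  0.0005  0.0154] mid 0.0008 z top [-0.0031 -0.0021]
0.06 y [-0.0084  0.0009  0.01  ] mid 0.0006 z top [-0.0039 -0.0031]
0.07 y [-0.0121  0.0009  0.0141] mid 0.001 z top [-0.0034 -0.0022]
0.08 y [-0.0175  0.0043  0.0196] mid 0.001 z top [-0.0029 -0.002 ]
0.09 y [-0.0231  0.0096  0.0254] mid 0.0012 z top [-0.0029 -0.002 ]
0.1 y [-0.0254 -0.006   0.0277] mid 0.0012 z top [-0.0038 -0.0018]
```

View pics/s6.png

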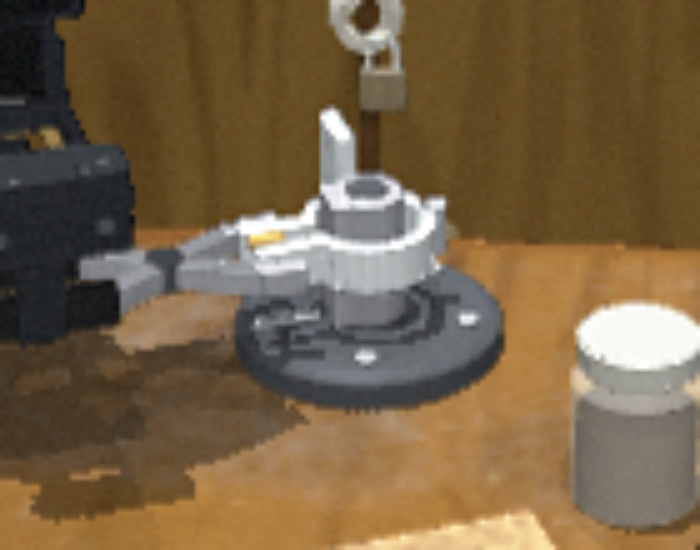

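The jaws sit on either side of both lugs at the right height (crop about (245,245)). Squeezing now, and following the clasp as it closes.

```bash
python3 -m inch '.2 0 0 0 0 0 0;.13 0 0 0 0 0 0;.07 0 -.001 0 0 0 0;.02 0 -.001 0 0 0 0;-.04 0 -.001 0 0 0 0;-.1 0 -.001 0 0 0 0;-.16 0 -.001 0 0 0 0;-.3 0 0 0 0 0 0;-.3 0 0 0 0 0 0;-.3 0 0 0 0 0 0;-.3 0 0 0 0 0 0;-.3 0 0 0 0 0 0;-.3 0 0 0 0 0 0' 30
python3 go.py
```

```text
clock: 12.72
tool_pos: [0.428, -0.0635, 0.0631]
eef_rot: [0.999, -0.055, -0.004, 0.0]
contact_force: [-6.9, 0.3, 0.3]
opening: 0.418
finger_force: 30.4
pos [ 0.428  -0.0635  0.0631] yaw -6.25 tilt [-8.4e-03  3.0e-04 -1.0e+00] q7 -1.58 open 36.8 F [-6.9  0.3  0.3] 12.7167
```

```bash
python3 -m inch '-.3 0 0 0 0 0 0;-.3 0 0 0 0 0 0'
python3 - <<'E'
from h import *
m=camera_model("scene");p,d=snapshot("scene");np.savez("pics/s7.npz",d=d,p=p,**m)
W=world(d,m);z=W[...,2];c=np.array([.595,-.0835]);a=np.radians(173.3);L=(W[...,:2]-c)@np.array([[np.cos(a),np.sin(a)],[-np.sin(a),np.cos(a)]]).T
for nm,WW in(("scene",W),):
    k=(z>.062)&(z<.073)&(L[...,0]>.032)&(L[...,0]<.06)&(abs(L[...,1])<.04);y=L[k][:,1]
    h,e=np.histogram(y,np.arange(-.03,.031,.002));print(k.sum(),{round(e[i]*1e3):int(h[i]) for i in range(len(h)) if h[i]})
m=camera_model("wrist");p,d=snapshot("wrist");W=world(d,m);z=W[...,2];L=(W[...,:2]-c)@np.array([[np.cos(a),np.sin(a)],[-np.sin(a),np.cos(a)]]).T
k=(z>.064)&(z<.072)&(L[...,0]>.036)&(L[...,0]<.064)&(abs(L[...,1])<.04);y=L[k][:,1]
h,e=np.histogram(y,np.arange(-.03,.031,.002));print(k.sum(),{round(e[i]*1e3):int(h[i]) for i in range(len(h)) if h[i]})
E
```

```text
clock: 12.88
tool_pos: [0.428, -0.0635, 0.0631]
eef_rot: [0.999, -0.055, -0.004, 0.0]
contact_force: [-7.1, 0.6, -0.6]
opening: 0.423
finger_force: 30.4
98 {-18: 4, -16: 3, -14: 1, -12: 1, -10: 1, -8: 7, -6: 11, -4: 6, -2: 6, 0: 1, 2: 4, 4: 3, 6: 6, 8: 7, 10: 10, 12: 4, 14: 7, 16: 4, 18: 3, 20: 6, 22: 3}
816 {-20: 34, -18: 70, -16: 75, -14: 73, -12: 78, -10: 65, -8: 1, 6: 1, 8: 57, 10: 78, 12: 76, 14: 77, 16: 79, 18: 50, 20: 2}
```

```bash
python3 -m inch '-.1 0 0 0 0 0 0;0 0 0 0 0 0 0;.1 0 0 0 0 0 0;.2 0 0 0 0 0 0;.3 0 0 0 0 0 0;.3 0 0 0 0 0 0;.3 0 0 0 0 0 0;.3 0 0 0 0 0 0'
python3 go.py
```

```text
clock: 13.65
tool_pos: [0.4327, -0.0636, 0.0632]
eef_rot: [0.999, -0.054, 0.0, -0.0]
contact_force: [0.3, 0.1, -1.7]
opening: 0.651
finger_force: 7.4
pos [ 0.4327 -0.0636  0.0632] yaw -6.22 tilt [ 9.e-04 -0.e+00 -1.e+00] q7 -1.58 open 57.3 F [ 0.3  0.1 -1.7] 13.65
```

```bash
python3 -m inch '.3 0 0 -.008 0 0 0;.3 0 0 -.012 0 0 0;.3 0 0 -.02 0 0 0;.3 0 0 -.02 0 0 0;.3 0 0 -.02 0 0 0;.3 0 0 -.01 0 0 0;.3 0 0 0 0 0 0;.3 0 0 0 0 0 0'
python3 go.py .4473 -.2888 .12 -8.2; python3 pl.py w8
python3 - <<'E'
from meas import *
for f in("top","w8"):
    if f=="top": m=camera_model("top");p,d=snapshot("top");W=world(d,m)
    else:
        n=np.load("pics/w8.npz");W=world(n["d"],n)
    z=W[...,2];c=np.array([.595,-.0835]);a=np.radians(173.3);L=(W[...,:2]-c)@np.array([[np.cos(a),np.sin(a)],[-np.sin(a),np.cos(a)]]).T
    k=(z>.062)&(z<.073)&(L[...,0]>.038)&(L[...,0]<.064)&(abs(L[...,1])<.04);y=L[k][:,1]
    h,e=np.histogram(y,np.arange(-.03,.031,.002));print(f,k.sum(),{round(e[i]*1e3):int(h[i]) for i in range(len(h)) if h[i]})
E
```

```text
clock: 14.32
tool_pos: [0.4326, -0.0636, 0.1538]
eef_rot: [0.999, -0.054, 0.001, 0.0]
contact_force: [-0.6, -0.3, -2.2]
opening: 0.651
finger_force: 7.4
pos [ 0.4326 -0.0636  0.1538] yaw -6.23 tilt [ 1.7e-03 -1.0e-04 -1.0e+00] q7 -1.58 open 57.3 F [-0.6 -0.3 -2.2] 14.3167
tool shift [0.039  0.2223 0.0338]
tool z turn 0.0344
n 16211 xmax 0.11
0.03 y [-0.0273 -0.0101  0.0286] mid 0.0007 z top [-0.0066 -0.0047]
0.04 y [-0.0201 -0.0042  0.0212] mid 0.0005 z top [-0.003  -0.0021]
0.05 y [-0.014   0.0009  0.0153] mid 0.0007 z top [-0.0033 -0.0023]
0.06 y [-0.0083  0.0009  0.0099] mid 0.0007 z top [-0.004  -0.0033]
0.07 y [-0.0122  0.0012  0.014 ] mid 0.0008 z top [-0.0036 -0.0024]
0.08 y [-0.0175  0.0041  0.0196] mid 0.001 z top [-0.0031 -0.0022]
0.09 y [-0.023   0.0099  0.0253] mid 0.0013 z top [-0.0031 -0.0022]
0.1 y [-0.0255  0.0151  0.0278] mid 0.0012 z top [-0.0031 -0.0022]
top 32 {-10: 1, -8: 8, -6: 6, -4: 5, -2: 2, 0: 1, 10: 1, 12: 8}
w8 1636 {-10: 170, -8: 154, -6: 160, -4: 172, -2: 124, 0: 124, 2: 114, 4: 157, 6: 159, 8: 162, 10: 140}
```

The lugs now measure 22 mm over their outsides, centred on the flat, so the clasp is shut. Taking the pliers back to the mat.

```bash
python3 -m inch '.3 .002 .01 0 0 0 .005;.3 .004 .022 0 0 0 .005;.3 .005 .03 0 0 0 .005;.3 .005 .03 .002 0 0 .005;.3 .005 .03 .005 0 0 .005;.3 .005 .03 .006 0 0 .005;.3 .005 .03 .006 0 0 .005;.3 .004 .022 .006 0 0 0;.3 .003 .013 .006 0 0 0;.3 .001 .005 .003 0 0 0;.3 0 0 0 0 0 0;.3 0 0 0 0 0 0'
python3 go.py .4473 -.2888 .0175 -8.2
```

```text
clock: 15.42
tool_pos: [0.4421, -0.2872, 0.1186]
eef_rot: [0.997, -0.071, -0.001, -0.001]
contact_force: [-0.5, 0.1, -1.2]
opening: 0.65
finger_force: 7.4
pos [ 0.4421 -0.2872  0.1186] yaw -8.15 tilt [-0.0015  0.0019 -1.    ] q7 -1.28 open 57.2 F [-0.5  0.1 -1.2] 15.4167
tool shift [0.0056 0.001  0.1011]
tool z turn 0.0008
```

```bash
python3 -m inch '.3 .002 0 .015 0 0 0;.3 .002 0 .022 0 0 0;.3 .001 0 .022 0 0 0;.3 0 0 .02 0 0 0;.3 0 0 .012 0 0 0;.3 0 0 .005 0 0 0;.3 0 0 .003 0 0 0;.3 0 0 .001 0 0 0;.3 0 0 0 0 0 0;.3 0 0 0 0 0 0'
python3 go.py .4473 -.2888 .0165 -8.2
```

```text
clock: 16.25
tool_pos: [0.4477, -0.2897, 0.02]
eef_rot: [0.997, -0.072, 0.001, 0.0]
contact_force: [0.1, 0.1, -1.3]
opening: 0.652
finger_force: 7.4
pos [ 0.4477 -0.2897  0.02  ] yaw -8.23 tilt [ 1.1e-03 -7.0e-04 -1.0e+00] q7 -1.29 open 57.3 F [ 0.1  0.1 -1.3] 16.25
tool shift [-0.0006 -0.0009  0.0035]
tool z turn -0.0006
```

```bash
python3 -m inch '.3 0 0 .002 0 0 0;.3 0 0 .0015 0 0 0;.3 0 0 0 0 0 0;.3 0 0 0 0 0 0'
python3 go.py; python3 -m inch '.45 0 0 0 0 0 0;.6 0 0 0 0 0 0;1 0 0 0 0 0 0;1 0 0 0 0 0 0;1 0 0 0 0 0 0;1 0 0 0 0 0 0;1 0 0 -.01 0 0 0;1 0 0 -.03 0 0 0;1 0 0 -.04 0 0 0;1 0 0 -.04 0 0 0;1 -.02 0 -.04 0 0 0;1 -.02 0 -.04 0 0 0;1 0 0 0 0 0 0;1 0 0 0 0 0 0'
python3 - <<'E'
from meas import *
m=camera_model("wrist");p,d=snapshot("wrist");p2,d2=snapshot("top");m2=camera_model("top")
W=world(d,m);z=W[...,2];k=(abs(W[...,0]-.49)<.1)&(abs(W[...,1]+.305)<.06)&(z>.008)&(z<.04)
(o,s,a)=cv2.minAreaRect(W[k][:,:2].astype(np.float32));print(o,s,a,np.percentile(z[k],[5,50,95]))
cv2.imwrite("pics/final.png",np.hstack([cv2.resize(p[:,:,::-1],(400,300)),cv2.resize(p2[110:290,120:400,::-1],(400,257)).copy()if 0 else cv2.resize(p2[100:310,120:400,::-1],(400,300))]))
W=world(d2,m2);near=np.hypot(W[...,0]-.595,W[...,1]+.0835)<.085;angles(W,near,np.array([.594,-.085]))
E
```

```text
clock: 16.58
tool_pos: [0.4477, -0.2898, 0.0162]
eef_rot: [0.997, -0.072, 0.0, 0.0]
contact_force: [1.2, 0.5, 4.5]
opening: 0.653
finger_force: 7.1
pos [ 0.4477 -0.2898  0.0162] yaw -8.25 tilt [ 9.e-04 -7.e-04 -1.e+00] q7 -1.29 open 57.4 F [1.2 0.5 4.5] 16.5833
clock: 17.75
tool_pos: [0.4104, -0.2849, 0.2127]
eef_rot: [0.997, -0.072, 0.002, 0.001]
contact_force: [0.6, -0.0, -0.5]
opening: 0.998
finger_force: 0.0
(0.480315625667572, -0.29525500535964966) (0.06894129514694214, 0.16775839030742645) 81.72379302978516 [0.01705996 0.01992127 0.02357948]
lugs {88: 7, 160: 8, 164: 15, 168: 12, 172: 10, 176: 9, 180: 17, 184: 9, 188: 6}
tab dir 84.80563527606782
```

View pics/final.png

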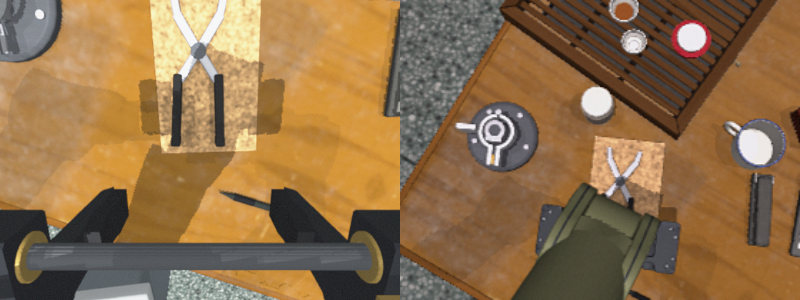

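The pliers lie flat on the mat, with the pivot at (198,50) on the left. The clasp is shut and lined up over the flat at (493,150), the jar, mug and stapler are where they were, and the robot is clear. Handing in.

```bash
python3 -c "
from plant import r
print(r.finish_job())"
```

```text
the job is handed in; nothing more can be done
None
```

I turned the ring square to the flat face, snapped the clasp shut with the pliers and laid them flat back on the mat, with the jar, mug and stapler undisturbed; the job was handed in at about 18 s, and no verdict came back.

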